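Complete the row of model pieces and put the dust cover over it

TASK

Stand the purple column upright on the plywood board midway between the crystals and the dark tower, in line with them and with its foot square to the row; leave those two and the other things on the table where they are. Then pick the clear dust cover up by its orange handle and set it gently over all three models, without bumping them, so that it stands flat on the board with the paint protected inside.

Things in the scene. Friction and masses are not known exactly. Their poses are not given: they have to be found in the camera images.
- board: Plywood drying board, 220 (its x) x 320 (its y) x 6 mm thick, fixed flat on the table. Origin: centre of its underside; z up. The two reference models stand on it.
- crystals: Cluster of pointed violet crystals on a round base 52 mm across, 78 mm high, standing on the board. Origin: centre of its underside; z up. Its y axis runs along the row (the line between crystals and tower; the tower is 140 mm away towards +y or -y), its x axis across the row.
- tower: Dark ruined tower of square spires on a square base 46 x 46 mm, 84 mm high, standing on the board 140 mm from the crystals (centre to centre). Origin: centre of its underside; z up; axes parallel to those of the crystals.
- column: The purple model column to be placed: square foot 34 x 34 x 12 mm, shaft 22 x 22 mm, square head 30 x 30 mm over the top 22 mm; 76 mm high in all, about 90 g; stands upright on the table. Origin: centre of its underside; x and y square to the sides of the foot, z up.
- grey_column: Column of the same shape and size in plain grey primer, standing on the table; not to be used. Origin: centre of its underside.
- cover: Clear dust cover with black edges, a box open below: outside 112 (its x) x 232 (its y) x 104 mm high, walls and top 3 mm, so inside 106 x 226 x 101 mm; about 300 g; stands on the table. On its top a block handle, orange, 24 (x) x 70 (y) x 36 mm high, so 140 mm high overall. Origin: centre of its open underside; z up.
- cover_handle (a point): Centre of the orange handle on the cover, 122 mm above the cover's lower edge and 18 mm below the handle's top; axes as the cover's (handle 24 mm wide along x, 70 mm long along y).
- wash_bottle: Small dark bottle with black cap, 34 mm across, 65 mm high, standing on the table. Origin: centre of its underside. Leave alone.
- tape_roll: Roll of blue tape lying flat, 90 mm across, 24 mm high. Origin: centre of its underside. Leave alone.
- brush: Paint brush lying on the table, about 200 mm long along its x axis. Leave alone.
Mind the look-alikes: they are no part of the job. What is shaped like the column but yellow is not meant.

How it is judged:
By the outcome, as a careful person would: the job done as asked, in the order asked, and still so for the second after the job is handed in, with the robot touching nothing.
It also fails if it takes over 59 s, if anything falls off the work surface, if the arm or the gripper's body presses on something with over 40 N, if the wrist force passes 120 N, or if a joint passes its speed limit or range.

ROBOT

A 6-joint arm with a two-finger parallel gripper is mounted at the origin on the work surface. World frame = base frame: x ahead of the robot, y to its left, z up, the work surface at z = 0. Lengths are in m, angles in rad, forces in N, time in s.
With the tool pointing down it reaches from about 0.425 to 0.95 m from the base axis. Payload 3.5 kg.
Tool frame: the origin (TCP) lies at the very end of the fingers, on their centre line; the grasp point (between the pads) lies 19 mm behind it (grip_depth is the distance from the TCP to the grasp point, in m); x points along the fingers, z is the direction in which the jaws open and shut, and the axes are right-handed (so a half turn about x gives the same grasp; the last joint's range is limited). The gripper opens to 85 mm and grips with 20 to 120 N. Pads are 22 mm wide; open, the fingers measure 114 mm over their backs; the gripper's body (76 mm by 85 mm) begins 54 mm behind the grasp point. The pads swing forward as they close: fully open they stand 13 mm farther back than shut.
Start: joints at [-1.477, 0.286, 1.577, -0, 1.279, -0.15], TCP at [0.163, -0.655, 0.231] pointing down, gripper open.
Joint ranges: [-2.77, 2.77], [-0.9, 2.22], [0.21, 2.48], [-1.53, 4.67], [0.24, 2.81], [-2.84, 2.84]. Speed limits (rad/s): [2.79, 2.79, 3.14, 3.14, 3.14, 3.14].

INTERFACE

Orientations are given as a unit quaternion [x, y, z, w].
In Python, from plant import get_state, read_camera, calibration, sign_off, recognise, grip_depth gives the robot as it stands. The module is installed in compiled form; this text tells all that it offers.
- The arm moves only by the tool servo_tool, never from a script. Its argument "deltas" is a list that holds one entry, the list of rows, each a list of 4 numbers: the shift along the world's x, y, z scaled (see below), then the turn about the world's z scaled (see below). In form: [[[tx, ty, tz, spin], ...]]. A call has exactly 5 rows; each row is the pose to reach, as a shift and turn from the pose commanded when the call began; what a row does not reach only later rows make up. The controller multiplies each number of a shift by 10 cm and each number of a turn by 90 degrees. A row lasts 1/10 s, in which the tool goes at most 50 mm and 8.59 degrees, less where a joint would pass 70% of its speed; a pose out of reach is approached as far as the arm can. A call with a number of a shift or a turn outside -1 to 1 is refused whole. A call with a gripper value outside its range is refused whole. "claw" is the gripper's target within -1 to 1 (fully open at 1, half-way at 0, shut at -1), set as the call begins (left out, the last holds). The fingers move at their own pace and stop on an object; "force" is the grip in N (left out, the last holds). Time passes only in rows, so rows that repeat a pose let the fingers close, or fill a call up. It gives the time, the measured TCP pose, the force and the opening at its end, in the units of the state.
- get_state(): the state, without advancing time (a new reading comes with each control period).
- read_camera(name): name is "scene" or "top"; returns the picture (384x512x3 uint8, blue, green, red); there is no depth.
- calibration(name): a dict with "intrinsics" (3x3 intrinsics, pixels), "dist" ([k1, k2, p1, p2, k3] as OpenCV has them; the pictures are not rectified), "R" (3x3) and "t" (3): a world point X has camera coordinates R X + t. Camera axes: x right, y down, z forward; pixel columns grow to the right and rows downward; lengths in m; the calibration is good to about 2 mm. A picture is of the moment at which its call begins. calibration takes no time and is no camera call.
- sign_off(): hands the job in, once; it reports no verdict.
Trained networks look in the newest picture that a camera, given by its name, has taken for a name from the list of things; names that differ only in an ending like _2 or _b are one class to them, and where a whole thing is asked for, a point or a joint stands for the part that bears it (a point fixed in the world has none). Each returns a list of dicts, best first, with "p" (0 to 1); they miss things now and then, are a little off and sometimes report something else, mostly with a low value. They report only what shows in the picture. A call takes as long as a camera call. They do not tell look-alikes from the thing itself.
- recognise(camera, query): "at" ([x, y, z] in m, in world coordinates, good to about 4 mm: the middle of the surface that is visible of it).
The state is a dict: "time": time; "qpos": joint angles; "dq": joint speeds; "joint_efforts": joint torques, N m; "eef_pos": TCP position; "tcp_rot": TCP orientation; "contact_force": force on the tool from outside, world axes, zero at the start; "wrist_torque": the same for the moment, N m; "opening": opening from 0.0 (shut) to 1.0 (fully open).
Only numpy, scipy, OpenCV 4.12 (cv2) and the standard library are available. Lean on these libraries where they do the work, as an engineer would, in place of code of your own. Each camera call takes 0.05 s, during which the arm holds its last target. There are 200 camera calls.

## Working session

There is one attempt and no reset: what is moved stays moved. The work goes in short steps, Python scripts to look and compute and a tool call to move; the robot and the scene stay as the last step left them, time stands still between calls to the robot, and variables do not carry over. Pictures are saved under pics/ and viewed, about 8 in all and at most 12, crops included, and the job is handed in when it is done.

Besides the shell and the picture viewer there is one more tool, called after ">>>" as name(argument=value, ...), one argument or row to a line, values as JSON. servo_tool: Moves the arm, as the interface text tells. Its arguments: {"type":"object","properties":{"deltas":{"type":"array"},"claw":{"type":"number"},"force":{"type":"number"}},"required":["deltas"]}

```bash
mkdir -p pics; cat > h.py <<'E'
import numpy as np,cv2
from plant import *
def px(c,P):
    k=calibration(c);r,_=cv2.Rodrigues(np.array(k["R"]))
    return cv2.projectPoints(np.array(P,float).reshape(-1,3),r,np.array(k["t"],float),np.array(k["intrinsics"]),np.array(k["dist"]))[0].reshape(-1,2)
def ray(c,uv,z):
    k=calibration(c);R=np.array(k["R"]);t=np.array(k["t"])
    n=cv2.undistortPoints(np.array(uv,float).reshape(-1,1,2),np.array(k["intrinsics"]),np.array(k["dist"])).reshape(-1,2)
    d=np.c_[n,np.ones(len(n))]@R; o=-R.T@t
    return o+d*((z-o[2])/d[:,2])[:,None]
E
python3 - <<'E'
from h import *
for c in("scene","top"):
    im=read_camera(c);cv2.imwrite(f"pics/{c}0.png",im);cv2.imwrite(f"pics/{c}0b.png",cv2.resize(im,(800,600),interpolation=cv2.INTER_CUBIC))
    k=calibration(c);print(c,-np.array(k["R"]).T@np.array(k["t"]))
    for q in("board","crystals","tower","column","cover","cover_handle","wash_bottle"):
        print(q,[(np.round(d["at"],3).tolist(),round(d["p"],2),px(c,d["at"])[0].round().tolist()) for d in recognise(c,q)[:4]])
s=get_state();print(s["time"],s["eef_pos"],s["tcp_rot"],s["opening"],grip_depth)
E
```

```text
scene [ 1.14213156 -0.17535911  0.9906391 ]
board [([0.559, 0.162, 0.006], 0.94, [317.0, 188.0])]
crystals [([0.562, 0.105, 0.032], 0.62, [299.0, 188.0]), ([0.781, 0.178, 0.018], 0.35, [350.0, 253.0])]
tower [([0.54, 0.236, 0.049], 0.94, [341.0, 170.0]), ([0.37, -0.112, 0.022], 0.59, [212.0, 153.0])]
column [([0.591, -0.108, 0.059], 0.88, [227.0, 207.0]), ([0.513, -0.104, 0.059], 0.58, [223.0, 184.0]), ([0.698, -0.219, 0.065], 0.53, [193.0, 251.0])]
cover [([0.565, -0.315, 0.108], 0.73, [145.0, 206.0])]
cover_handle [([0.567, -0.318, 0.1], 0.65, [145.0, 208.0])]
wash_bottle [([0.796, -0.081, 0.062], 0.64, [256.0, 275.0])]
top [ 0.48706829 -0.02227022  1.02067171]
board [([0.538, 0.171, 0.007], 0.55, [179.0, 211.0])]
crystals [([0.547, 0.11, 0.033], 0.86, [204.0, 206.0])]
tower [([0.54, -0.312, 0.101], 0.7, [405.0, 208.0])]
column [([0.678, -0.214, 0.075], 0.87, [353.0, 144.0]), ([0.578, -0.108, 0.076], 0.64, [304.0, 191.0]), ([0.499, -0.103, 0.073], 0.63, [302.0, 228.0])]
cover [([0.536, -0.311, 0.103], 0.59, [405.0, 210.0])]
cover_handle [([0.54, -0.31, 0.101], 0.64, [404.0, 208.0])]
wash_bottle [([0.779, -0.08, 0.065], 0.51, [290.0, 100.0])]
0.8 [ 0.16297337 -0.65502023  0.23133902] [ 0.43548696  0.55708878 -0.43548439  0.55709653] 1.0020428930650154 0.0187
```

View pics/top0b.png

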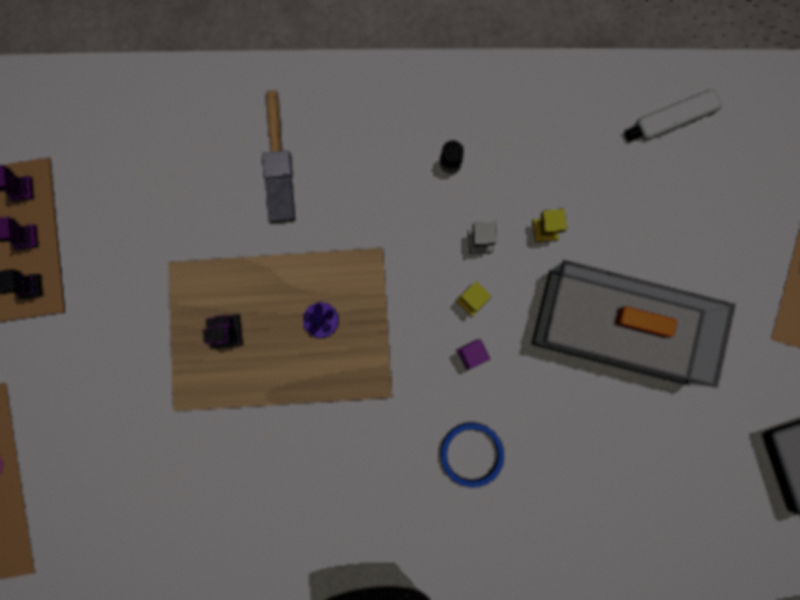

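View pics/scene0b.png

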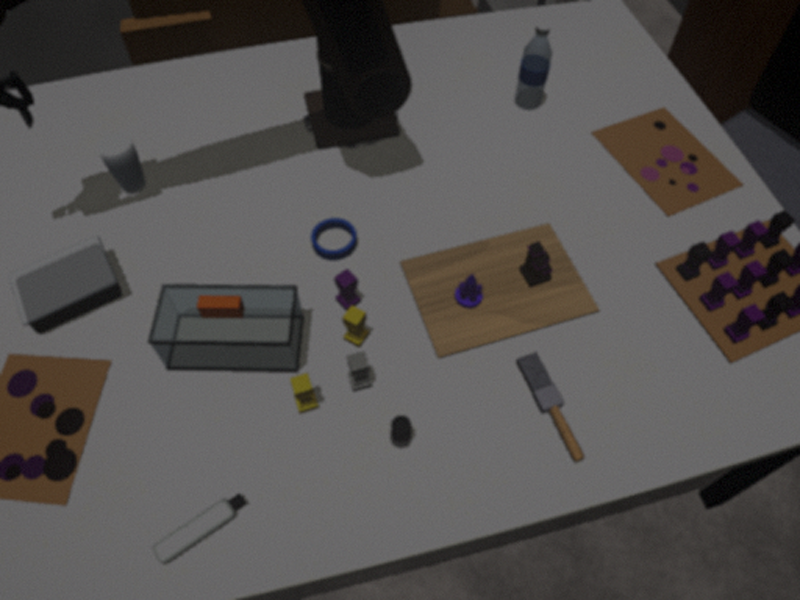

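The top view shows the purple column at about (473,354) of 800x600, with a yellow look-alike at (475,298). The tower is at (223,331), the crystals at (321,320) and the orange handle at (647,321). I'll fit the models to the colour masks in both cameras.

```bash
cat >> h.py <<'E'
from scipy.optimize import minimize
def box(lx,ly,z0,z1): return [np.array([[a*lx/2,b*ly/2,z] for a in(-1,1) for b in(-1,1) for z in(z0,z1)])]
def disc(r,z0,z1): 
    a=np.linspace(0,6.28,40); return [np.array([[r*np.cos(t),r*np.sin(t),z] for t in a for z in(z0,z1)])]
COL=box(.034,.034,0,.012)+box(.022,.022,.012,.054)+box(.03,.03,.054,.076)
S=4
def sil(c,parts,p,z=0,shape=(384,512),off=(0,0)):
    m=np.zeros((shape[0]*S,shape[1]*S),np.uint8); co,si=np.cos(p[2]),np.sin(p[2])
    for P in parts:
        W=np.c_[P[:,0]*co-P[:,1]*si+p[0],P[:,0]*si+P[:,1]*co+p[1],P[:,2]+z]
        q=((px(c,W)-off+.5)*S)
        cv2.fillConvexPoly(m,cv2.convexHull(q.astype(np.float32)).round().astype(np.int32),255)
    return cv2.resize(m,shape[::-1],interpolation=cv2.INTER_AREA)/255.
def fit(c,mask,parts,p0,z=0):
    y,x=np.where(mask>.3);o=np.array([x.min()-12,y.min()-12]);o=np.maximum(o,0)
    M=mask[o[1]:y.max()+13,o[0]:x.max()+13].astype(float)
    f=lambda p:((sil(c,parts,[p[0],p[1],p[2]],z,M.shape,o)-M)**2).sum()
    best=min((minimize(f,[p0[0],p0[1],p0[2]+a],method="Nelder-Mead",options=dict(initial_simplex=[[p0[0]+dx,p0[1]+dy,p0[2]+a+da] for dx,dy,da in((0,0,0),(.012,0,0),(0,.012,0),(0,0,.3))],xatol=1e-4,fatol=.01)) for a in(0,.4,-.4)),key=lambda r:r.fun)
    return best.x,best.fun/M.sum()
def hsv(im): return cv2.cvtColor(im,cv2.COLOR_BGR2HSV)
def near(m,c,P,r):
    k=np.zeros(m.shape,np.uint8);cv2.circle(k,tuple(int(v) for v in px(c,P)[0]),r,1,-1);return ((m>0)&(k>0)).astype(float)
E
python3 - <<'E'
from h import *
vis=[]
for c in("top","scene"):
    im=cv2.imread(f"pics/{c}0.png");H=hsv(im)
    pur=cv2.inRange(H,(125,70,20),(165,255,255)); org=cv2.inRange(H,(3,150,60),(15,255,255))
    # dark tower: value low or purple
    tw=((H[...,2]<62)|(pur>0)).astype(np.uint8)
    mc=near(pur,c,[.5,-.105,.04],22); mk=near(pur,c,[.55,.105,.03],20); mt=near(tw,c,[.54,.235,.045],26); mh=near(org,c,[.545,-.315,.12],35)
    for n,m,parts,p0,z in(("col",mc,COL,(.5,-.105,.5),0),("handle",mh,box(.024,.07,.104,.14),(.54,-.31,-.2),0),("cryst",mk,disc(.026,0,.012),(.55,.105,0),.006),("tower",mt,box(.046,.046,0,.05),(.54,.235,0),.006)):
        x,e=fit(c,m,parts,p0,z);print(c,n,x[:2].round(4),np.degrees(x[2]).round(1),"res",round(e,2),"n",m.sum())
    # crops
    for (P,w) in(([.545,.17,.03],48),([.5,-.105,.03],24)):
        u,v=px(c,P)[0].astype(int);vis.append(cv2.resize(im[v-w*3//4:v+w*3//4,u-w:u+w],(400,300),interpolation=cv2.INTER_CUBIC));print("crop",u-w,v-w*3//4,400/(2*w))
A=np.vstack([np.hstack(vis[:2]),np.hstack(vis[2:])]);cv2.imwrite("pics/crops.png",np.clip(A*1.8,0,255).astype(np.uint8))
E
```

```text
top col [ 0.5034 -0.1074] 24.5 res 0.08 n 243.0
top handle [ 0.5449 -0.3209] -11.3 res 0.46 n 375.0
top cryst [0.5528 0.1108] 27.5 res 0.04 n 410.0
top tower [0.5323 0.2475] 11.5 res 0.14 n 513.0
crop 129 171 4.166666666666667
crop 277 209 8.333333333333334
scene col [ 0.4983 -0.1076] 95.7 res 0.69 n 169.0
scene handle [ 0.5392 -0.3211] -26.4 res 1.08 n 209.0
scene cryst [0.5478 0.1124] 20.0 res 0.11 n 251.0Traceback (most recent call last):
  File "<stdin>", line 10, in <module>
  File "h.py", line 28, in fit
    best=min((minimize(f,[p0[0],p0[1],p0[2]+a],method="Nelder-Mead",options=dict(initial_simplex=[[p0[0]+dx,p0[1]+dy,p0[2]+a+da] for dx,dy,da in((0,0,0),(.012,0,0),(0,.012,0),(0,0,.3))],xatol=1e-4,fatol=.01)) for a in(0,.4,-.4)),key=lambda r:r.fun)
  File "h.py", line 28, in <genexpr>
    best=min((minimize(f,[p0[0],p0[1],p0[2]+a],method="Nelder-Mead",options=dict(initial_simplex=[[p0[0]+dx,p0[1]+dy,p0[2]+a+da] for dx,dy,da in((0,0,0),(.012,0,0),(0,.012,0),(0,0,.3))],xatol=1e-4,fatol=.01)) for a in(0,.4,-.4)),key=lambda r:r.fun)
              ~~~~~~~~^^^^^^^^^^^^^^^^^^^^^^^^^^^^^^^^^^^^^^^^^^^^^^^^^^^^^^^^^^^^^^^^^^^^^^^^^^^^^^^^^^^^^^^^^^^^^^^^^^^^^^^^^^^^^^^^^^^^^^^^^^^^^^^^^^^^^^^^^^^^^^^^^^^^^^^^^^^^^^^^^^^^^^^^^^^^^^^^^^^^^^^^^^
    res = _minimize_neldermead(fun, x0, args, callback, bounds=bounds,
                               **options)
    fsim[j] = func(sim[j])
              ~~~~^^^^^^^^
    fx = function(np.copy(x), *(wrapper_args + args))
  File "h.py", line 27, in <lambda>
    f=lambda p:((sil(c,parts,[p[0],p[1],p[2]],z,M.shape,o)-M)**2).sum()
                 ~~~^^^^^^^^^^^^^^^^^^^^^^^^^^^^^^^^^^^^^^
  File "h.py", line 21, in sil
    q=((px(c,W)-off+.5)*S)
        ~~^^^^^
  File "h.py", line 4, in px
    k=calibration(c);r,_=cv2.Rodrigues(np.array(k["R"]))
ValueError: time passes only in moves, steps and waits
```

```bash
sed -i 's/^def px/import functools\n_cal=functools.lru_cache(None)(calibration)\ndef px/; s/k=calibration(c)/k=_cal(c)/' h.py
python3 - <<'E'
from h import *
vis=[]
for c in("top","scene"):
    im=cv2.imread(f"pics/{c}0.png");H=hsv(im)
    for (P,w) in(([.545,.17,.03],48),([.5,-.105,.03],24),([.54,-.31,.1],48)):
        u,v=px(c,P)[0].astype(int);vis.append(cv2.resize(im[v-w*3//4:v+w*3//4,u-w:u+w],(264,198),interpolation=cv2.INTER_CUBIC));print("crop",u-w,v-w*3//4,264/(2*w))
    for P in ([.54,-.31,.12],[.5,-.105,.06],[.54,.235,.06],[.54,.17,.006]):
        u,v=px(c,P)[0].astype(int);print(c,P,(u,v),H[v-2:v+3:2,u-2:u+3:2].reshape(-1,3).tolist())
A=np.vstack([np.hstack(vis[:3]),np.hstack(vis[3:])]);cv2.imwrite("pics/crops.png",np.clip(A*1.8,0,255).astype(np.uint8))
E
```

```text
crop 129 171 2.75
crop 277 209 5.5
crop 355 172 2.75
top [0.54, -0.31, 0.12] (np.int64(406), np.int64(207)) [[16, 206, 105], [15, 200, 107], [15, 202, 106], [14, 208, 102], [15, 206, 104], [15, 203, 107], [10, 202, 53], [11, 225, 67], [12, 224, 82]]
top [0.5, -0.105, 0.06] (np.int64(302), np.int64(227)) [[144, 151, 81], [146, 153, 80], [145, 154, 81], [145, 146, 82], [145, 151, 81], [145, 154, 81], [146, 153, 80], [145, 154, 83], [146, 154, 81]]
top [0.54, 0.235, 0.06] (np.int64(144), np.int64(208)) [[140, 64, 24], [148, 137, 26], [142, 177, 26], [145, 128, 34], [145, 176, 42], [143, 185, 29], [150, 40, 19], [145, 175, 35], [143, 177, 13]]
top [0.54, 0.17, 0.006] (np.int64(179), np.int64(210)) [[16, 111, 92], [16, 112, 93], [16, 109, 91], [16, 108, 92], [15, 114, 92], [17, 111, 92], [15, 108, 92], [17, 111, 92], [16, 109, 91]]
crop 270 143 2.75
crop 198 167 5.5
crop 99 162 2.75
scene [0.54, -0.31, 0.12] (np.int64(145), np.int64(194)) [[11, 200, 106], [11, 202, 106], [11, 197, 106], [11, 192, 105], [11, 204, 104], [11, 191, 108], [10, 195, 94], [10, 192, 93], [10, 191, 95]]
scene [0.5, -0.105, 0.06] (np.int64(221), np.int64(179)) [[145, 142, 61], [145, 140, 60], [145, 138, 61], [144, 127, 62], [144, 132, 62], [144, 134, 63], [142, 127, 62], [143, 140, 60], [142, 113, 52]]
scene [0.54, 0.235, 0.06] (np.int64(341), np.int64(167)) [[0, 67, 23], [0, 47, 27], [30, 46, 22], [12, 55, 23], [163, 62, 29], [0, 28, 27], [0, 31, 25], [162, 80, 32], [155, 57, 27]]
scene [0.54, 0.17, 0.006] (np.int64(317), np.int64(182)) [[17, 113, 90], [15, 107, 88], [15, 110, 86], [16, 103, 87], [16, 104, 86], [17, 107, 86], [17, 109, 89], [16, 108, 90], [16, 111, 85]]
```

View pics/crops.png

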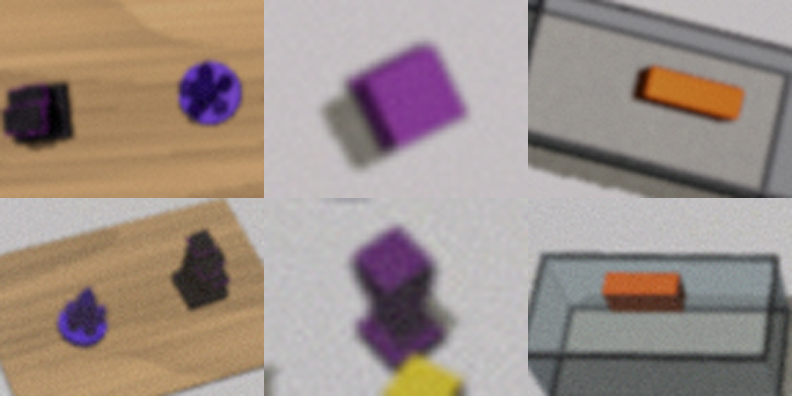

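```bash
python3 - <<'E'
from h import *
TW=box(.046,.046,0,.015)+box(.03,.03,.015,.06)
for c in("top","scene"):
    im=cv2.imread(f"pics/{c}0.png");H=hsv(im)
    pur=cv2.inRange(H,(120,60,15),(165,255,255)); org=cv2.inRange(H,(2,140,30),(22,255,255))
    col=pur.copy(); tw=(H[...,2]<50).astype(np.uint8)
    mc=near(pur,c,[.5,-.105,.04],24); mk=near(pur,c,[.55,.11,.02],20); mt=near(tw,c,[.54,.24,.045],26); mh=near(org,c,[.545,-.315,.12],35)
    CR=disc(.026,0,.012)+([] if c=="top" else [np.r_[disc(.015,.012,.012)[0],[[0,0,.078]]]])
    for n,m,parts,p0,z in(("col",mc,COL,(.5,-.105,.45),0),("handle",mh,box(.024,.07,.104,.14),(.54,-.32,-.2),0),("cryst",mk,CR,(.55,.11,0),.006),("tower",mt,TW,(.54,.24,0.15),.006)):
        x,e=fit(c,m,parts,p0,z);print(c,n,x[:2].round(4),np.degrees(x[2]).round(1),"res",round(e,2),"n",m.sum())
    b=cv2.inRange(H,(8,70,60),(25,160,200));b=near(b,c,[.54,.17,.006],100)
    b=cv2.morphologyEx(b.astype(np.uint8),cv2.MORPH_CLOSE,np.ones((25,25)))
    x,e=fit(c,b.astype(float),box(.22,.32,0,.006),(.54,.17,.05));print(c,"board",x[:2].round(4),np.degrees(x[2]).round(1),round(e,2))
E
```

```text
top col [ 0.5035 -0.1083] 25.2 res 0.06 n 249.0
top handle [ 0.5444 -0.3207] -12.2 res 0.23 n 449.0
top cryst [0.5527 0.1109] 20.2 res 0.02 n 429.0
top tower [0.5343 0.2506] 8.9 res 0.06 n 476.0
top board [0.5399 0.1736] 4.0 0.01
scene col [ 0.4992 -0.1076] 6.6 res 0.49 n 199.0
scene handle [ 0.5377 -0.3231] -26.8 res 0.67 n 262.0
scene cryst [0.5484 0.1117] -0.2 res 0.06 n 256.0
scene tower [0.531  0.2496] 5.1 res 0.15 n 369.0
scene board [0.5377 0.1742] 3.8 0.08
```

Both cameras agree to about 4 mm:

| Thing | Position / angle |
|---|---|
| Column | (.5015, -.108), yaw 25° |
| Crystals | (.5505, .111) |
| Tower | (.533, .250) |
| Crystals to tower | 140 mm apart, row at 7.5° |
| Midpoint | (.5415, .181) |

Next I'll move above the column and turn +11°.

>>> servo_tool(
  deltas=[
    [[0.11, 0.18, 0, 0.024], [0.22, 0.36, 0, 0.049], [0.34, 0.55, 0, 0.073], [0.45, 0.73, 0, 0.098], [0.564, 0.912, 0, 0.122]],
  ],
  claw=1,
)

```text
time: 1.3
eef_pos: [0.2197, -0.5631, 0.2314]
tcp_rot: [0.38, 0.596, -0.38, 0.597]
contact_force: [0.2, -0.3, -0.8]
opening: 0.995
```

>>> servo_tool(
  deltas=[
    [[0.11, 0.18, 0, 0], [0.22, 0.36, 0, 0], [0.34, 0.55, 0, 0], [0.45, 0.73, 0, 0], [0.564, 0.912, 0, 0]],
  ],
)

```text
time: 1.8
eef_pos: [0.2766, -0.4712, 0.2314]
tcp_rot: [0.38, 0.596, -0.38, 0.596]
contact_force: [0.5, -0.3, -0.2]
opening: 0.996
```

>>> servo_tool(
  deltas=[
    [[0.11, 0.18, 0, 0], [0.22, 0.36, 0, 0], [0.34, 0.55, 0, 0], [0.45, 0.73, 0, 0], [0.564, 0.912, 0, 0]],
  ],
)

```text
time: 2.3
eef_pos: [0.3328, -0.3799, 0.2314]
tcp_rot: [0.38, 0.596, -0.38, 0.596]
contact_force: [0.5, 0.5, -0.3]
opening: 1.005
```

>>> servo_tool(
  deltas=[
    [[0.11, 0.18, 0, 0], [0.22, 0.36, 0, 0], [0.34, 0.55, 0, 0], [0.45, 0.73, 0, 0], [0.564, 0.912, 0, 0]],
  ],
)

```text
time: 2.8
eef_pos: [0.3891, -0.2887, 0.2314]
tcp_rot: [0.38, 0.596, -0.38, 0.596]
contact_force: [0.8, -1.0, -1.3]
opening: 0.997
```

>>> servo_tool(
  deltas=[
    [[0.11, 0.18, 0, 0], [0.22, 0.36, 0, 0], [0.34, 0.55, 0, 0], [0.45, 0.73, 0, 0], [0.564, 0.912, 0, 0]],
  ],
)

```text
time: 3.3
eef_pos: [0.4453, -0.1974, 0.2314]
tcp_rot: [0.38, 0.596, -0.38, 0.596]
contact_force: [-0.7, -0.3, -0.4]
opening: 0.997
```

>>> servo_tool(
  deltas=[
    [[0.11, 0.18, 0, 0], [0.22, 0.36, 0, 0], [0.34, 0.55, 0, 0], [0.45, 0.73, 0, 0], [0.564, 0.912, 0, 0]],
  ],
)

```text
time: 3.8
eef_pos: [0.5016, -0.1062, 0.2314]
tcp_rot: [0.38, 0.596, -0.38, 0.596]
contact_force: [-0.5, -0.1, 0.7]
opening: 1.001
```

>>> servo_tool(
  deltas=[
    [[0, -0.02, -0.3, 0], [0, -0.02, -0.6, 0], [0, -0.02, -0.9, 0], [0, -0.02, -1, 0], [0, -0.02, -1, 0]],
  ],
)

```text
time: 4.3
eef_pos: [0.5002, -0.1089, 0.1298]
tcp_rot: [0.38, 0.598, -0.38, 0.595]
contact_force: [-0.9, 0.0, -0.2]
opening: 0.996
```

>>> servo_tool(
  deltas=[
    [[0, 0, -0.2, 0], [0, 0, -0.3, 0], [0, 0, -0.3, 0], [0, 0, -0.3, 0], [0, 0, -0.3, 0]],
  ],
)

```text
time: 4.8
eef_pos: [0.5022, -0.1102, 0.1027]
tcp_rot: [0.38, 0.595, -0.38, 0.597]
contact_force: [1.0, 0.5, 0.1]
opening: 0.997
```

```bash
python3 - <<'E'
from h import *
v=[]
for c in("scene","top"):
    im=read_camera(c);u,w=px(c,[.5,-.108,.08])[0].astype(int)
    v.append(cv2.resize(im[w-45:w+45,u-60:u+60],(400,300),interpolation=cv2.INTER_CUBIC))
cv2.imwrite("pics/c1.png",np.clip(np.hstack(v)*1.8,0,255).astype(np.uint8))
E
```

```text
(no output)
```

View pics/c1.png

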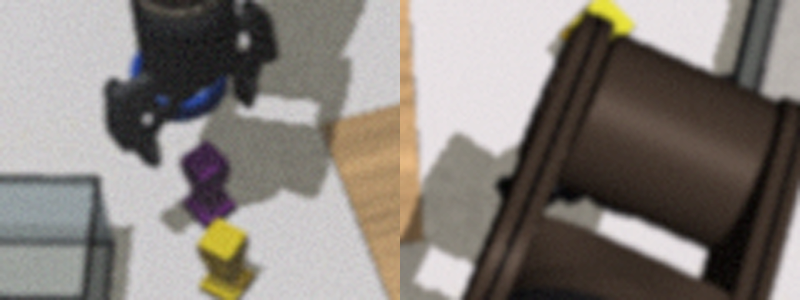

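The left half shows the purple column at (205,165) between the two finger tips at (150,160) and (245,100), with clear space below. Going down and closing.

>>> servo_tool(
  deltas=[
    [[0, 0.02, -0.15, 0], [0, 0.02, -0.3, 0], [0, 0.02, -0.45, 0], [0, 0.02, -0.58, 0], [0, 0.02, -0.58, 0]],
  ],
)

```text
time: 5.4
eef_pos: [0.5001, -0.1073, 0.0416]
tcp_rot: [0.38, 0.597, -0.38, 0.595]
contact_force: [-1.0, 0.2, -1.4]
opening: 1.001
```

>>> servo_tool(
  deltas=[
    [[0, 0, 0, 0], [0, 0, 0, 0], [0, 0, 0, 0], [0, 0, 0, 0], [0, 0, 0, 0]],
  ],
  claw=-1,
  force=35,
)

```text
time: 5.9
eef_pos: [0.5019, -0.1081, 0.0441]
tcp_rot: [0.38, 0.596, -0.38, 0.597]
contact_force: [-0.5, 0.2, 1.9]
opening: 0.347
```

>>> servo_tool(
  deltas=[
    [[0, 0, 0, 0], [0, 0, 0, 0], [0, 0, 0, 0], [0, 0, 0, 0], [0, 0, 0, 0]],
  ],
)

```text
time: 6.4
eef_pos: [0.502, -0.1081, 0.0441]
tcp_rot: [0.38, 0.596, -0.38, 0.597]
contact_force: [-0.4, -0.2, 6.2]
opening: 0.347
```

>>> servo_tool(
  deltas=[
    [[0, 0, 0.1, 0], [0, 0, 0.3, 0], [0, 0, 0.6, 0], [0, 0, 0.85, 0], [0, 0, 1, 0]],
  ],
)

```text
time: 6.9
eef_pos: [0.5018, -0.1079, 0.1454]
tcp_rot: [0.38, 0.595, -0.38, 0.597]
contact_force: [0.3, -0.8, -0.9]
opening: 0.344
```

>>> servo_tool(
  deltas=[
    [[0.02, 0.15, 0.05, 0.05], [0.05, 0.35, 0.1, 0.1], [0.08, 0.55, 0.1, 0.16], [0.1, 0.75, 0.1, 0.21], [0.132, 0.963, 0.1, 0.2685]],
  ],
)

```text
time: 7.4
eef_pos: [0.5139, -0.0106, 0.1529]
tcp_rot: [0.246, 0.663, -0.246, 0.663]
contact_force: [-0.0, 0.2, -1.3]
opening: 0.344
```

>>> servo_tool(
  deltas=[
    [[0.02, 0.19, 0, 0.05], [0.05, 0.38, 0, 0.1], [0.08, 0.57, 0, 0.16], [0.1, 0.77, 0, 0.21], [0.132, 0.963, 0, 0.2685]],
  ],
)

```text
time: 7.9
eef_pos: [0.527, 0.0857, 0.1528]
tcp_rot: [0.102, 0.7, -0.102, 0.699]
contact_force: [0.4, 0.7, -0.5]
opening: 0.346
```

>>> servo_tool(
  deltas=[
    [[0.02, 0.19, 0, 0.05], [0.05, 0.42, 0, 0.11], [0.08, 0.7, 0, 0.19], [0.132, 0.963, 0, 0.2685], [0.132, 0.963, 0, 0.2685]],
  ],
)

```text
time: 8.4
eef_pos: [0.5405, 0.1835, 0.153]
tcp_rot: [-0.047, 0.706, 0.048, 0.705]
contact_force: [-0.6, -0.4, -1.5]
opening: 0.341
```

```bash
python3 - <<'E'
from h import *
v=[]
for c in("scene","top"):
    im=read_camera(c);cv2.imwrite(f"pics/{c}2.png",im);u,w=px(c,[.54,.18,.05])[0].astype(int)
    v.append(cv2.resize(im[w-45:w+45,u-60:u+60],(400,300),interpolation=cv2.INTER_CUBIC));print(u-60,w-45)
cv2.imwrite("pics/c2.png",np.clip(np.hstack(v)*1.8,0,255).astype(np.uint8))
s=get_state();print(s["eef_pos"],s["tcp_rot"],s["contact_force"],s["qpos"])
from scipy.spatial.transform import Rotation as R
z=R.from_quat(s["tcp_rot"]).as_matrix()[:,2];print(np.degrees(np.arctan2(z[1],z[0])))
E
```

```text
262 128
110 163
[0.54029356 0.18124343 0.15277953] [-0.04606321  0.70615221  0.04569608  0.70508092] [-0.09366176 -0.15048412  0.14133544] [ 1.45840860e-01  1.35669246e-01  1.90414225e+00 -4.42531519e-04
  1.10333323e+00  1.61820849e-02]
7.440325192901974
```

View pics/c2.png

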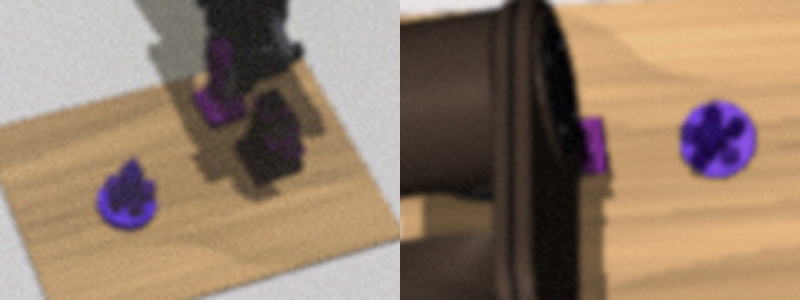

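```bash
python3 - <<'E'
from h import *
im=cv2.imread("pics/scene2.png");H=hsv(im)
pur=cv2.inRange(H,(135,60,40),(165,255,255))
m=near(pur,"scene",[.5405,.181,.112],12)
y,x=np.where(m>0);print("foot mask",x.min(),x.max(),y.min(),y.max(),len(x))
q=px("scene",box(.034,.034,.109,.121)[0]@np.array([[.991,.13,0],[-.13,.991,0],[0,0,1]])+[.5405,.181,0])
print("pred",q.min(0).round(1),q.max(0).round(1))
im=cv2.imread("pics/top2.png");H=hsv(im);pur=cv2.inRange(H,(135,60,40),(165,255,255))
m=near(pur,"top",[.5405,.16,.112],14);y,x=np.where(m>0);print("top",x.min(),x.max(),y.min(),y.max(),len(x))
q=px("top",box(.034,.034,.109,.121)[0]@np.array([[.991,.13,0],[-.13,.991,0],[0,0,1]])+[.5405,.181,0]);print("pred",q.min(0).round(1),q.max(0).round(1))
E
```

```text
foot mask 320 329 155 164 49
pred [317.8 151.7] [335.1 167.2]
top 164 171 198 214 87
pred [154.1 197.4] [173.6 216.4]
```

The held foot is upright, at about (327,160) in the scene view and with its right edge near x=171 in the top view. That is about 2 mm towards +y compared with the prediction, so I'll shift by (+1, -2) mm and go down.

>>> servo_tool(
  deltas=[
    [[0.01, -0.02, -0.2, 0], [0.01, -0.02, -0.4, 0], [0.01, -0.02, -0.6, 0], [0.01, -0.02, -0.8, 0], [0.01, -0.02, -0.92, 0]],
  ],
)

```text
time: 9.0
eef_pos: [0.5406, 0.1777, 0.0594]
tcp_rot: [-0.045, 0.707, 0.045, 0.704]
contact_force: [0.1, -0.5, -0.1]
opening: 0.347
```

>>> servo_tool(
  deltas=[
    [[0, 0, -0.03, 0], [0, 0, -0.06, 0], [0, 0, -0.09, 0], [0, 0, -0.1, 0], [0, 0, -0.1, 0]],
  ],
)

```text
time: 9.5
eef_pos: [0.5423, 0.1792, 0.0518]
tcp_rot: [-0.046, 0.705, 0.046, 0.706]
contact_force: [0.1, 0.2, -1.0]
opening: 0.343
```

Nearly down, so I'll lower a little more until it touches.

>>> servo_tool(
  deltas=[
    [[0, 0, -0.01, 0], [0, 0, -0.02, 0], [0, 0, -0.02, 0], [0, 0, -0.02, 0], [0, 0, -0.02, 0]],
  ],
)

```text
time: 10.0
eef_pos: [0.5424, 0.1792, 0.0501]
tcp_rot: [-0.046, 0.705, 0.046, 0.706]
contact_force: [-1.5, -0.3, 5.7]
opening: 0.35
```

It has touched down at 5.7 N. Opening slowly and lifting.

>>> servo_tool(
  deltas=[
    [[0, 0, 0, 0], [0, 0, 0, 0], [0, 0, 0, 0], [0, 0, 0, 0], [0, 0, 0, 0]],
  ],
  claw=0.4,
)

```text
time: 10.5
eef_pos: [0.5418, 0.1791, 0.0491]
tcp_rot: [-0.046, 0.706, 0.046, 0.705]
contact_force: [-0.0, -0.2, -0.0]
opening: 0.7
```

>>> servo_tool(
  deltas=[
    [[0, 0, 0.1, 0], [0, 0, 0.3, 0], [0, 0, 0.6, 0], [0, 0, 0.85, 0], [0, 0, 1, 0]],
  ],
)

```text
time: 11.0
eef_pos: [0.5433, 0.1793, 0.1527]
tcp_rot: [-0.046, 0.704, 0.046, 0.707]
contact_force: [-0.5, -0.5, 1.2]
opening: 0.7
```

>>> servo_tool(
  deltas=[
    [[0, -0.2, 0.2, -0.04], [0, -0.4, 0.4, -0.08], [0, -0.6, 0.6, -0.12], [0, -0.8, 0.8, -0.16], [0, -1, 0.9, -0.217]],
  ],
  claw=1,
)

```text
time: 11.5
eef_pos: [0.5425, 0.0783, 0.2417]
tcp_rot: [0.076, 0.702, -0.075, 0.704]
contact_force: [0.7, -0.1, -0.5]
opening: 0.999
```

>>> servo_tool(
  deltas=[
    [[0, -0.2, 0, 0], [0, -0.4, 0, 0], [0, -0.6, 0, 0], [0, -0.8, 0, 0], [0, -1, 0, 0]],
  ],
)

```text
time: 12.0
eef_pos: [0.5416, -0.0217, 0.2393]
tcp_rot: [0.074, 0.703, -0.074, 0.703]
contact_force: [0.2, 0.0, -0.2]
opening: 1.003
```

>>> servo_tool(
  deltas=[
    [[0, -0.2, 0, 0], [0, -0.4, 0, 0], [0, -0.6, 0, 0], [0, -0.8, 0, 0], [0, -1, 0, 0]],
  ],
)

```text
time: 12.5
eef_pos: [0.5416, -0.1216, 0.2393]
tcp_rot: [0.075, 0.703, -0.074, 0.703]
contact_force: [-0.5, -0.5, 0.2]
opening: 1.005
```

```bash
python3 - <<'E'
from h import *
v=[]
TW=box(.046,.046,0,.015)+box(.03,.03,.015,.06)
for c in("scene","top"):
    im=read_camera(c);cv2.imwrite(f"pics/{c}3.png",im);u,w=px(c,[.54,.18,.05])[0].astype(int)
    v.append(cv2.resize(im[w-45:w+45,u-60:u+60],(400,300),interpolation=cv2.INTER_CUBIC))
    H=hsv(im);pur=cv2.inRange(H,(120,60,15),(165,255,255));cp=cv2.inRange(H,(138,80,35),(165,255,255));tw=(H[...,2]<50)&(cp==0)
    CR=disc(.026,0,.012)+([] if c=="top" else [np.r_[disc(.015,.012,.012)[0],[[0,0,.078]]]])
    for n,m,parts,p0 in(("col",near(cp,c,[.542,.18,.04],17),COL,(.542,.18,.13)),("cryst",near(pur,c,[.55,.11,.02],17),CR,(.55,.11,0)),("tower",near(tw,c,[.535,.25,.04],22),TW,(.535,.25,.13))):
        x,e=fit(c,m,parts,p0,.006);print(c,n,x[:2].round(4),np.degrees(x[2]).round(1),round(e,2),m.sum())
cv2.imwrite("pics/c3.png",np.clip(np.hstack(v)*1.8,0,255).astype(np.uint8))
E
```

```text
scene col [0.539  0.1816] 71.6 0.8 164.0
scene cryst [0.5483 0.112 ] -12.4 0.06 259.0
scene tower [0.5305 0.2492] 11.0 0.24 407.0
top col [0.543  0.1808] 6.0 0.08 315.0
top cryst [0.553  0.1109] 25.6 0.02 428.0
top tower [0.5341 0.2498] 6.6 0.33 358.0
```

View pics/c3.png

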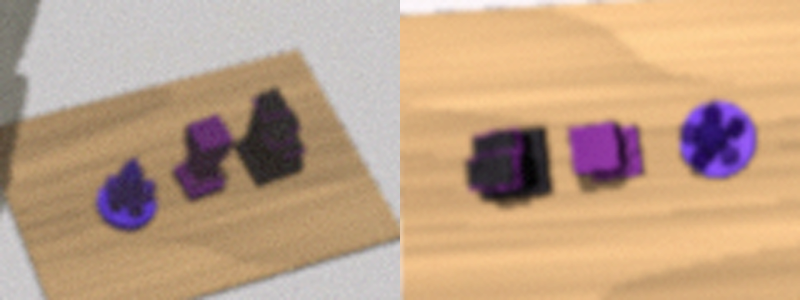

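The column stands upright between the two, within about 1 mm of the midpoint in both views (top col (.543,.181) against mid (.5436,.1804)), with yaw 6–7°. Now I'll refine the handle and cover pose with an overlay.

```bash
python3 - <<'E'
from h import *
v=[]
for c in("top","scene"):
    im=cv2.imread(f"pics/{c}0.png");H=hsv(im)
    m=near(cv2.inRange(H,(0,150,25),(25,255,255)),c,[.542,-.322,.12],28)
    x,e=fit(c,m,box(.024,.07,.104,.14),(.542,-.322,-.2));print(c,x.round(4),np.degrees(x[2]),e,m.sum())
    r=cv2.minAreaRect(np.argwhere(cv2.inRange(H,(8,150,90),(25,255,255))*near(H[...,0]*0+1,c,[.542,-.322,.12],28)>0)[:,::-1].astype(np.float32));P=ray(c,cv2.boxPoints(r),.14);print("topface",P[:,:2].round(3).tolist(),P.mean(0).round(4))
    a=np.radians(-12.2);p=(x[0],x[1],a)
    big=np.clip(cv2.resize(im,None,fx=4,fy=4,interpolation=cv2.INTER_CUBIC)*1.8,0,255).astype(np.uint8)
    for B,cl in((box(.112,.232,0,.104)[0],(0,255,0)),(box(.024,.07,.104,.14)[0],(255,0,0))):
        co,si=np.cos(p[2]),np.sin(p[2]);W=np.c_[B[:,0]*co-B[:,1]*si+p[0],B[:,0]*si+B[:,1]*co+p[1],B[:,2]]
        q=((px(c,W)+.5)*4).astype(int)
        for i in range(8):
            for j in range(i):
                if bin(i^j).count("1")==1: cv2.line(big,tuple(map(int,q[i])),tuple(map(int,q[j])),cl,1)
    u,w=((px(c,[.54,-.32,.07])[0])*4).astype(int);v.append(big[w-300:w+300,max(u-300,0):max(u-300,0)+600])
cv2.imwrite("pics/c4.png",cv2.resize(np.hstack(v),(800,400)))
E
```

```text
top [ 0.5441 -0.3218 -0.1761] -10.091334576209146 0.2278579667160982 448.0
topface [[0.542, -0.286], [0.562, -0.291], [0.546, -0.356], [0.526, -0.35]] [ 0.5438 -0.3206  0.14  ]
scene [ 0.5369 -0.3231 -0.5936] -34.012946710685796 0.8898058268943532 226.0
topface [[0.528, -0.351], [0.544, -0.289], [0.562, -0.291], [0.546, -0.352]] [ 0.545  -0.3208  0.14  ]
```

View pics/c4.png

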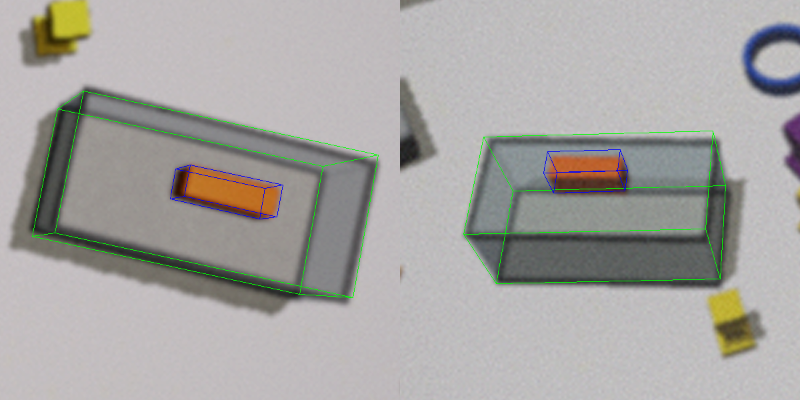

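The overlay fits the cover: handle at about (230,193) in the left panel, yaw about -13°, centre at about (.5435, -.323) in the arm's frame. Moving above it.

>>> servo_tool(
  deltas=[
    [[0, -0.2, 0, 0], [0, -0.4, 0, 0], [0.01, -0.6, 0, 0], [0.01, -0.8, 0, 0], [0.02, -1, 0, -0.011]],
  ],
)

```text
time: 13.1
eef_pos: [0.5439, -0.2209, 0.2392]
tcp_rot: [0.081, 0.703, -0.08, 0.702]
contact_force: [0.4, 1.0, -0.1]
opening: 0.997
```

>>> servo_tool(
  deltas=[
    [[0, -0.2, 0, 0], [0, -0.4, 0, 0], [0, -0.6, 0, 0], [0, -0.8, 0, 0], [0, -1, 0, 0]],
  ],
)

```text
time: 13.6
eef_pos: [0.5439, -0.3226, 0.2393]
tcp_rot: [0.081, 0.703, -0.081, 0.702]
contact_force: [0.5, -0.1, 0.4]
opening: 0.999
```

>>> servo_tool(
  deltas=[
    [[0, -0.015, -0.2, 0], [0, -0.015, -0.4, 0], [0, -0.015, -0.6, 0], [0, -0.015, -0.75, 0], [0, -0.015, -0.75, 0]],
  ],
)

```text
time: 14.1
eef_pos: [0.5426, -0.3219, 0.1611]
tcp_rot: [0.082, 0.704, -0.08, 0.701]
contact_force: [-0.8, -0.3, -0.6]
opening: 1.004
```

```bash
python3 - <<'E'
from h import *
v=[]
for c in("scene","top"):
    im=read_camera(c);u,w=px(c,[.54,-.32,.12])[0].astype(int)
    v.append(cv2.resize(im[w-45:w+45,u-60:u+60],(400,300),interpolation=cv2.INTER_CUBIC))
cv2.imwrite("pics/c5.png",np.clip(np.hstack(v)*1.8,0,255).astype(np.uint8))
s=get_state();print(s["eef_pos"])
E
```

```text
[ 0.54410076 -0.32279775  0.16447835]
```

View pics/c5.png

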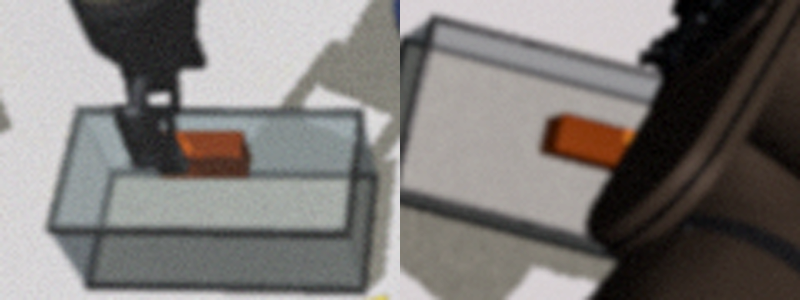

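```bash
python3 - <<'E'
from h import *
u,w=px("scene",[.54,-.32,.12])[0].astype(int);o=np.array([u-60,w-45])
a=np.radians(-13);j=np.array([np.cos(a),np.sin(a),0]);l=np.array([-np.sin(a),np.cos(a),0])
for d in(.0425,.057):
  for s in(-.011,.011): print("tip",d,s,((px("scene",np.array([.544,-.323,.1645+.013])+j*d+l*s)[0]-o)*10/3).round())
print("handle",((px("scene",[np.array([.5435,-.323,z])+l*s for s in(-.035,.035) for z in(.104,.14)])-o)*10/3).round())
E
```

```text
tip 0.0425 -0.011 [156. 165.]
tip 0.0425 0.011 [187. 164.]
tip 0.057 -0.011 [153. 182.]
tip 0.057 0.011 [184. 182.]
handle [[158. 168.]
 [146. 143.]
 [247. 167.]
 [238. 142.]]
```

The finger tip shows at about (130–187,170), and the prediction was 155–187. The handle's right end is at 248, against 247 predicted, so the two are aligned. Going down and gripping.

>>> servo_tool(
  deltas=[
    [[0, 0, -0.15, 0], [0, 0, -0.3, 0], [0, 0, -0.45, 0], [0, 0, -0.56, 0], [0, 0, -0.56, 0]],
  ],
)

```text
time: 14.7
eef_pos: [0.5425, -0.3212, 0.1051]
tcp_rot: [0.082, 0.704, -0.079, 0.701]
contact_force: [-0.3, -0.0, -0.1]
opening: 1.001
```

>>> servo_tool(
  deltas=[
    [[0, 0, 0, 0], [0, 0, 0, 0], [0, 0, 0, 0], [0, 0, 0, 0], [0, 0, 0, 0]],
  ],
  claw=-1,
  force=70,
)

```text
time: 15.2
eef_pos: [0.5441, -0.3226, 0.109]
tcp_rot: [0.08, 0.702, -0.081, 0.703]
contact_force: [-0.9, -0.1, 2.0]
opening: 0.272
```

>>> servo_tool(
  deltas=[
    [[0, 0, 0, 0], [0, 0, 0, 0], [0, 0, 0, 0], [0, 0, 0, 0], [0, 0, 0, 0]],
  ],
)

```text
time: 15.7
eef_pos: [0.5441, -0.3226, 0.109]
tcp_rot: [0.08, 0.702, -0.081, 0.703]
contact_force: [-2.7, 1.6, 5.8]
opening: 0.27
```

>>> servo_tool(
  deltas=[
    [[0, 0, 0.1, 0], [0, 0, 0.2, 0], [0, 0, 0.35, 0], [0, 0, 0.5, 0], [0, 0, 0.65, 0]],
  ],
)

```text
time: 16.2
eef_pos: [0.5442, -0.3225, 0.175]
tcp_rot: [0.08, 0.702, -0.081, 0.703]
contact_force: [-0.2, -0.6, -3.4]
opening: 0.273
```

>>> servo_tool(
  deltas=[
    [[0, 0, 0.15, 0], [0, 0, 0.3, 0], [0, 0, 0.45, 0], [0, 0, 0.6, 0], [0, 0, 0.7, 0]],
  ],
)

```text
time: 16.7
eef_pos: [0.5444, -0.3227, 0.2455]
tcp_rot: [0.08, 0.702, -0.081, 0.703]
contact_force: [0.1, 0.6, -2.4]
opening: 0.268
```

>>> servo_tool(
  deltas=[
    [[0, 0.08, 0, 0], [0, 0.2, 0, 0.01], [0, 0.35, 0, 0.03], [0, 0.5, 0, 0.05], [0, 0.68, 0, 0.07]],
  ],
)

```text
time: 17.2
eef_pos: [0.5437, -0.2526, 0.2425]
tcp_rot: [0.041, 0.706, -0.04, 0.706]
contact_force: [-0.3, -0.5, -2.3]
opening: 0.274
```

>>> servo_tool(
  deltas=[
    [[0, 0.19, 0, 0.02], [0, 0.38, 0, 0.04], [0, 0.57, 0, 0.06], [0, 0.76, 0, 0.08], [-0.01, 0.95, 0, 0.1]],
  ],
)

```text
time: 17.7
eef_pos: [0.543, -0.1577, 0.2434]
tcp_rot: [-0.015, 0.707, 0.015, 0.707]
contact_force: [0.4, -0.6, -3.9]
opening: 0.267
```

>>> servo_tool(
  deltas=[
    [[0, 0.19, 0, 0.02], [0, 0.38, 0, 0.03], [0, 0.57, 0, 0.04], [0, 0.76, 0, 0.05], [-0.01, 0.95, 0, 0.058]],
  ],
)

```text
time: 18.2
eef_pos: [0.5418, -0.0628, 0.2434]
tcp_rot: [-0.047, 0.705, 0.047, 0.706]
contact_force: [0.3, 0.7, -4.3]
opening: 0.269
```

>>> servo_tool(
  deltas=[
    [[0, 0.19, 0, 0], [0, 0.38, 0, 0], [0, 0.57, 0, 0], [0, 0.76, 0, 0], [0, 0.95, 0, 0]],
  ],
)

```text
time: 18.7
eef_pos: [0.5416, 0.0321, 0.2435]
tcp_rot: [-0.046, 0.705, 0.046, 0.706]
contact_force: [0.4, -0.3, -2.5]
opening: 0.272
```

>>> servo_tool(
  deltas=[
    [[0, 0.19, 0, 0], [0, 0.38, 0, 0], [0, 0.57, 0, 0], [0, 0.74, 0, 0], [0, 0.88, 0, 0]],
  ],
)

```text
time: 19.2
eef_pos: [0.5415, 0.1202, 0.2434]
tcp_rot: [-0.046, 0.706, 0.047, 0.706]
contact_force: [-0.2, -0.1, -3.3]
opening: 0.267
```

>>> servo_tool(
  deltas=[
    [[0, 0.12, 0, 0], [0, 0.24, 0, 0], [0, 0.36, 0, 0], [0, 0.45, 0, 0], [0, 0.5, 0, 0]],
  ],
)

```text
time: 19.7
eef_pos: [0.542, 0.1694, 0.2433]
tcp_rot: [-0.046, 0.706, 0.046, 0.706]
contact_force: [0.1, 0.2, -2.9]
opening: 0.273
```

>>> servo_tool(
  deltas=[
    [[0, 0.04, 0, 0], [0, 0.08, 0, 0], [0, 0.096, 0, 0], [0, 0.096, 0, 0], [0, 0.096, 0, 0]],
  ],
)

```text
time: 20.2
eef_pos: [0.542, 0.178, 0.2433]
tcp_rot: [-0.046, 0.706, 0.046, 0.706]
contact_force: [0.6, -0.1, -2.9]
opening: 0.268
```

```bash
python3 - <<'E'
from h import *
v=[];s=get_state();e=np.array(s["eef_pos"]);print(e)
p=(e[0],e[1],np.radians(7.5));zb=e[2]-.109
for c in("scene","top"):
    im=read_camera(c);cv2.imwrite(f"pics/{c}6.png",im)
    big=np.clip(cv2.resize(im,None,fx=4,fy=4,interpolation=cv2.INTER_CUBIC)*1.8,0,255).astype(np.uint8)
    B=box(.112,.232,0,.104)[0];co,si=np.cos(p[2]),np.sin(p[2]);W=np.c_[B[:,0]*co-B[:,1]*si+p[0],B[:,0]*si+B[:,1]*co+p[1],B[:,2]+zb]
    q=((px(c,W)+.5)*4).astype(int)
    for i in range(8):
        for j in range(i):
            if bin(i^j).count("1")==1: cv2.line(big,tuple(map(int,q[i])),tuple(map(int,q[j])),(0,255,0),1)
    u,w=(px(c,[.54,.18,.12])[0]*4).astype(int);a=max(u-300,0);b=max(w-300,0);v.append(big[b:b+600,a:a+600])
cv2.imwrite("pics/c6.png",cv2.resize(np.hstack(v),(800,400)))
E
```

```text
[0.54201442 0.17795517 0.24333592]
```

View pics/c6.png

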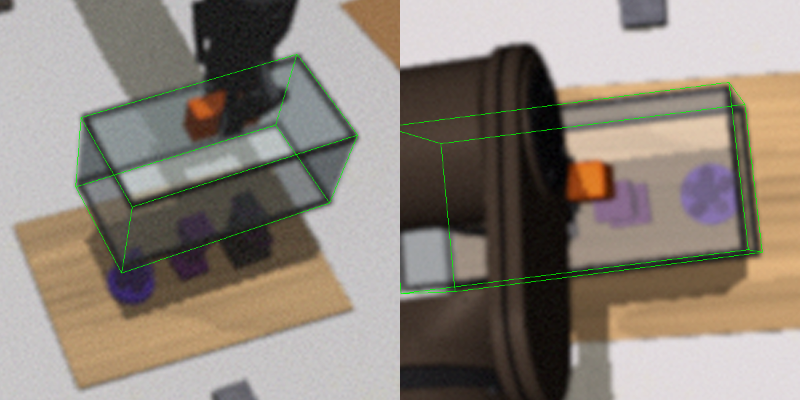

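The wireframe matches the held cover within about 1 px, level and in line with the row, and all three models lie inside its footprint. Lowering in stages.

>>> servo_tool(
  deltas=[
    [[0, 0.01, -0.08, 0], [0, 0.01, -0.2, 0], [0, 0.01, -0.32, 0], [0, 0.01, -0.44, 0], [0, 0.01, -0.55, 0]],
  ],
)

```text
time: 20.8
eef_pos: [0.5414, 0.1791, 0.1863]
tcp_rot: [-0.046, 0.706, 0.046, 0.705]
contact_force: [-0.1, -0.5, -4.2]
opening: 0.269
```

>>> servo_tool(
  deltas=[
    [[0, 0, -0.12, 0], [0, 0, -0.24, 0], [0, 0, -0.36, 0], [0, 0, -0.48, 0], [0, 0, -0.58, 0]],
  ],
)

```text
time: 21.3
eef_pos: [0.5417, 0.1791, 0.1291]
tcp_rot: [-0.046, 0.706, 0.046, 0.705]
contact_force: [-0.3, -1.1, -3.2]
opening: 0.274
```

>>> servo_tool(
  deltas=[
    [[0, 0, -0.04, 0], [0, 0, -0.07, 0], [0, 0, -0.09, 0], [0, 0, -0.1, 0], [0, 0, -0.11, 0]],
  ],
)

```text
time: 21.8
eef_pos: [0.5423, 0.1793, 0.1198]
tcp_rot: [-0.046, 0.705, 0.046, 0.706]
contact_force: [-0.9, -0.9, -3.4]
opening: 0.268
```

>>> servo_tool(
  deltas=[
    [[0, 0, -0.01, 0], [0, 0, -0.02, 0], [0, 0, -0.03, 0], [0, 0, -0.035, 0], [0, 0, -0.035, 0]],
  ],
)

```text
time: 22.3
eef_pos: [0.5419, 0.1792, 0.1157]
tcp_rot: [-0.046, 0.706, 0.046, 0.706]
contact_force: [-0.6, 0.1, -4.1]
opening: 0.271
```

>>> servo_tool(
  deltas=[
    [[0, 0, -0.01, 0], [0, 0, -0.01, 0], [0, 0, -0.01, 0], [0, 0, -0.01, 0], [0, 0, -0.01, 0]],
  ],
)

```text
time: 22.8
eef_pos: [0.5421, 0.1792, 0.1151]
tcp_rot: [-0.046, 0.705, 0.046, 0.706]
contact_force: [-0.8, -0.8, -2.1]
opening: 0.271
```

>>> servo_tool(
  deltas=[
    [[0, 0, -0.005, 0], [0, 0, -0.01, 0], [0, 0, -0.01, 0], [0, 0, -0.01, 0], [0, 0, -0.01, 0]],
  ],
)

```text
time: 23.3
eef_pos: [0.5421, 0.1793, 0.115]
tcp_rot: [-0.046, 0.706, 0.046, 0.706]
contact_force: [-4.1, 0.2, 5.1]
opening: 0.268
```

It is on the board: the force went from -3 to +5 N. Releasing and backing away upward.

>>> servo_tool(
  deltas=[
    [[0, 0, 0, 0], [0, 0, 0, 0], [0, 0, 0, 0], [0, 0, 0, 0], [0, 0, 0, 0]],
  ],
  claw=0.4,
)

```text
time: 23.8
eef_pos: [0.542, 0.1792, 0.1137]
tcp_rot: [-0.046, 0.706, 0.046, 0.706]
contact_force: [-0.3, -0.5, -0.9]
opening: 0.699
```

>>> servo_tool(
  deltas=[
    [[0, 0, 0.1, 0], [0, 0, 0.3, 0], [0, 0, 0.6, 0], [0, 0, 0.85, 0], [0, 0, 1, 0]],
  ],
)

```text
time: 24.3
eef_pos: [0.5431, 0.1794, 0.2173]
tcp_rot: [-0.046, 0.704, 0.046, 0.707]
contact_force: [1.0, 0.6, -0.4]
opening: 0.702
```

>>> servo_tool(
  deltas=[
    [[0, -0.2, 0.1, 0], [0, -0.4, 0.2, 0], [0, -0.6, 0.2, 0], [0, -0.8, 0.2, 0], [0, -1, 0.2, 0]],
  ],
)

```text
time: 24.8
eef_pos: [0.5417, 0.0784, 0.234]
tcp_rot: [-0.046, 0.706, 0.046, 0.706]
contact_force: [-0.1, -0.9, -0.2]
opening: 0.701
```

>>> servo_tool(
  deltas=[
    [[0, -0.2, 0, 0], [0, -0.4, 0, 0], [0, -0.6, 0, 0], [0, -0.8, 0, 0], [0, -1, 0, 0]],
  ],
)

```text
time: 25.3
eef_pos: [0.5417, -0.0216, 0.2338]
tcp_rot: [-0.046, 0.706, 0.046, 0.705]
contact_force: [0.9, 0.3, 0.2]
opening: 0.699
```

>>> servo_tool(
  deltas=[
    [[0, -0.2, 0, 0], [0, -0.4, 0, 0], [0, -0.6, 0, 0], [0, -0.8, 0, 0], [0, -1, 0, 0]],
  ],
)

```text
time: 25.8
eef_pos: [0.5417, -0.1216, 0.2338]
tcp_rot: [-0.046, 0.706, 0.046, 0.705]
contact_force: [0.5, -0.7, -0.6]
opening: 0.697
```

```bash
python3 - <<'E'
from h import *
v=[];p=(.542,.179,np.radians(7.5));zb=.006
for c in("scene","top"):
    im=read_camera(c)
    big=np.clip(cv2.resize(im,None,fx=4,fy=4,interpolation=cv2.INTER_CUBIC)*1.8,0,255).astype(np.uint8)
    B=box(.112,.232,0,.104)[0];co,si=np.cos(p[2]),np.sin(p[2]);W=np.c_[B[:,0]*co-B[:,1]*si+p[0],B[:,0]*si+B[:,1]*co+p[1],B[:,2]+zb]
    q=((px(c,W)+.5)*4).astype(int)
    for i in range(8):
        for j in range(i):
            if bin(i^j).count("1")==1: cv2.line(big,tuple(map(int,q[i])),tuple(map(int,q[j])),(0,255,0),1)
    u,w=(px(c,[.54,.18,.06])[0]*4).astype(int);a=max(u-300,0);b=max(w-300,0);v.append(big[b:b+600,a:a+600])
cv2.imwrite("pics/c7.png",cv2.resize(np.hstack(v),(800,400)))
print(get_state()["eef_pos"])
E
```

```text
[ 0.54177242 -0.12264931  0.23377536]
```

View pics/c7.png

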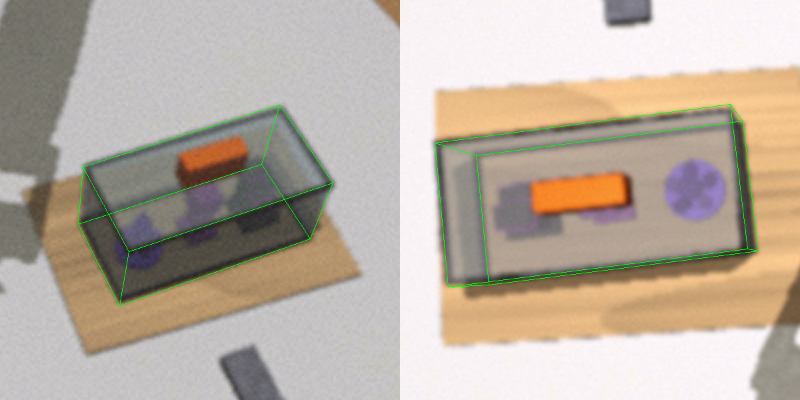

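The cover stands flat on the board, matching the wireframe, with the crystals (140,245), column (200,215) and tower (258,200) upright inside. The arm is clear, so I'm handing in.

```bash
python3 -c "
from plant import sign_off
print(sign_off())"
```

```text
the job is handed in; nothing more can be done
None
```

The purple column now stands on the board between the crystals and the tower, and the clear cover is over all three. I handed the job in at about 26 s.

- **Column:** both cameras put it within about 1 mm of the midpoint, in line with the row. The top camera read its yaw as 6°, against a row angle of about 7.5°. The scene camera's yaw fit was poor, so I ignored it.
- **Cover:** I lifted it by the orange handle and lowered it slowly; at touchdown the upward force was about 5 N. In the last pictures it sits flat on the board, matches the expected outline within a pixel or two, and all three models stand upright inside.
- **Disagreement:** the two cameras differ by about 4 mm in x. I corrected for this by comparing where they saw the held column with the arm's own position.
- **Crystals and tower:** their fits before and after placing the column agree to about 1 mm, so they did not move measurably. I didn't measure them again once the cover was on.
- **Other things on the table:** the arm touched none of them as far as I know. I made no separate check of their positions at the end.

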